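# Park the lying steel jar on the mark

## Task

Roll the steel jar that lies on the aluminium plate over the low strip and stop it on the engraved line, lying along the line; roll it only by pressing gently on its top, without gripping it or pushing its sides. Then slide the side clamp up until its rubber pad just touches the end of the jar, leave the jar on the line and take the hand away. Leave the bottles and the beaker alone.

Things in the scene. Friction and masses are not known exactly. Their poses are not given: they have to be found in the camera images.
- jar_center (a point): Middle (on the axis, half-way along) of the closed steel jar: a plain cylinder 96 mm in diameter, 110 mm long, 0.6 to 1 kg, lying on its side on the plate, too thick to grip. x runs along its axis, away from the clamp; y, z turn with it. Under a fingertip pressed on top (3 to 8 N) and moved without slip it rolls half as far as the tip; it rolls easily. Never press over 30 N.
- jar_end (a point): Centre of the flat end of the jar that faces the clamp; 55 mm from the middle of the jar, same axes as jar_center.
- mark (a point): Middle of the engraved dark line (150 mm long, 2 mm wide, a tick at each end) on the level plate's top face, on which the jar rolls; its height above the bench varies by some mm. x runs along the line away from the clamp, z is up, y is the way the jar must be rolled: it starts 80 to 110 mm away on the -y side, nearly parallel to the line.
- strip (a point): Middle of the crest of a low round-topped brass strip fixed across the plate, parallel to the line and 50 mm before it (-y side), 160 mm long. It stands 1.5 mm proud, so the jar's top rises and falls by 1.5 mm while its middle goes from 13 mm before the crest to 13 mm behind (the strip's top is rounded to a 10 mm radius); let go there, it rolls off. Axes as mark.
- clamp_pad (a point): Centre of the face of the rubber pad (34 mm wide, 26 mm high) of the side clamp, 48 mm above the plate's top, facing the jar's end when the jar is on the line. Axes as mark; the clamp slides along x.
- clamp_fin (a point): Grip point of the clamp's upright fin: 12 mm thick across y, 36 mm long along x (to 16 mm behind this point), its top 14 mm above it, its foot 46 mm below; 33 mm behind the pad's face. 20 mm ahead of the point is the clamp's upright plate, 40 mm wide and as high as this point. Axes as mark.
- clamp (a joint): How far the clamp has been slid along x towards the jar, 0 to 0.060 m; it slides stiffly (about 1.5 N) and stays where it is left. The pad reaches the jar's end at about 0.03 to 0.05; then the force grows by the friction of the jar on the plate (some 3 N or more).
- bottle: Small amber bottle, 48 mm in diameter, 95 mm high, upright on the far end of the plate about 140 mm beyond the line; leave alone. Origin at its foot.
- beaker: Beaker, 68 mm in diameter, 90 mm high, on the bench to the left; leave alone. Origin at its foot.
- flask: Clear bottle, 70 mm in diameter, 150 mm high, on the bench to the right; leave alone. Origin at its foot.
Not all that is in view belongs to the job. What is shaped like the part that bears jar_center but blue is not meant.

How it is judged:
By the outcome, as a careful person would: the job done as asked, in the order asked, and still so for the second after the job is handed in, with the robot touching nothing.
It also fails if it takes over 67 s, if anything falls off the work surface, if the arm or the gripper's body presses on something with over 40 N, if the wrist force passes 120 N, or if a joint passes its speed limit or range.

## Robot

A 6-joint arm with a two-finger parallel gripper is mounted at the origin on the work surface. World frame = base frame: x ahead of the robot, y to its left, z up, the work surface at z = 0. Lengths are in m, angles in rad, forces in N, time in s.
With the tool pointing down it reaches from about 0.35 to 0.975 m from the base axis. Payload 4.9 kg.
Tool frame: the origin (TCP) lies at the very end of the fingers, on their centre line; the grasp point (between the pads) lies 19 mm behind it (ctrl.grip_point_offset is the distance from the TCP to the grasp point, in m); z points along the fingers, y is the line along which they close (so a half turn about z gives the same grasp; the last joint's range is limited). The gripper opens to 85 mm and grips with 20 to 120 N. Pads are 22 mm wide; open, the fingers measure 114 mm over their backs; the gripper's body (76 mm by 85 mm) begins 54 mm behind the grasp point. The pads swing forward as they close: fully open they stand 13 mm farther back than shut.
Start: joints at [1.208, 0.053, 1.613, -0, 1.476, -0.119], TCP at [0.151, 0.607, 0.231] pointing down, gripper open.
Joint ranges: [-3.01, 3.01], [-1.01, 2.22], [0.06, 2.58], [-1.02, 4.17], [0.09, 2.62], [-3.14, 3.14]. Speed limits (rad/s): [2.57, 2.57, 3.14, 3.14, 3.14, 3.14].

## Interface

Orientations are given as a rotation vector (axis times angle).
In Python, from station import ctrl gives the robot as it stands.
- The arm moves only by the tool send_rows, never from a script. Its argument "rows" is a list of rows, each a list of 3 entries, a list of its own where there are three numbers: the finger opening in cm, from 0 to 8.54, then the shift along the tool's x, y, z in cm, then the turn about the tool's z in degrees. A call has 1 to 10 rows; each row shifts and turns the commanded pose from where the row before left it, along the tool's axes as they then stand; what a row does not reach is not made up. A row lasts 1/8 s, in which the tool goes at most 62.5 mm and 10.7 degrees, less where a joint would pass 70% of its speed; a pose out of reach is approached as far as the arm can. A call with a gripper value outside its range is refused whole. The fingers move at their own pace and stop on an object; "newtons" is the grip in N (left out, the last holds). Time passes only in rows, so rows that do not move let the fingers close. It gives the time, the measured TCP pose, the force, the opening and the grip force at its end, in the units of the state.
- ctrl.get_obs(): the state, without advancing time (a new reading comes with each control period).
- ctrl.get_image(name): name is "scene" or "top" or "wrist"; returns a dict with "frame" (420x560x3 uint8, red, green, blue), "range_z" (420x560 float32, m along the optical axis (not along the pixel's ray), 0 where there is no reading), "fx", "fy", "cx", "cy" (pixels), "k1" (the pictures are not rectified: a ray, as slopes to the right and down, at radius r is drawn at 1 + k1 r^2 times it, then the intrinsics apply), "cam_to_world" (4x4, takes a point from camera to world coordinates). Camera axes: x right, y down, z forward; pixel columns grow to the right and rows downward; lengths in m; the calibration is good to about 2 mm. A picture is of the moment at which its call begins.
- ctrl.finish_job(): hands the job in; it is judged then, once.
The state is a dict: "t": time; "q": joint angles; "dq": joint speeds; "effort": joint torques, N m; "tool_pos": TCP position; "tool_rot": TCP orientation; "contact_force": force on the tool from outside, world axes, zero at the start; "wrist_torque": the same for the moment, N m; "opening": finger opening in m; "grip_force": force on a finger pad.
Only numpy, scipy, OpenCV 4.12 (cv2) and the standard library are available. Lean on these libraries where they do the work, as an engineer would, in place of code of your own. Each camera call takes 0.05 s, during which the arm holds its last target. There are 200 camera calls.

## Working session

There is one attempt and no reset: what is moved stays moved. The work goes in short steps, Python scripts to look and compute and a tool call to move; the robot and the scene stay as the last step left them, time stands still between calls to the robot, and variables do not carry over. Pictures are saved under pics/ and viewed, at most 10 in all, crops included, and the job is handed in when it is done.

Besides the shell and the picture viewer there is one more tool, called after "Request:" as a command line: name --argument value ..., lists and objects as JSON in quotes. send_rows: Moves the arm, as the interface text tells. Its arguments: {"type":"object","properties":{"rows":{"type":"array","items":{"type":"array"}},"newtons":{"type":"number"}},"required":["rows"]}

```bash
mkdir -p pics; ls
cat > h.py <<'E'
from station import ctrl
import numpy as np, cv2
def grab(n,name):
    im=ctrl.get_image(n); np.savez(f'pics/{name}.npz',**im); cv2.imwrite(f'pics/{name}.png',im['frame'][:,:,::-1]); return im
def load(name): return dict(np.load(f'pics/{name}.npz'))
def ray(im,u,v):
    xd,yd=(u-im['cx'])/im['fx'],(v-im['cy'])/im['fy']; x,y=xd,yd
    for _ in range(20):
        s=1+im['k1']*(x*x+y*y); x,y=xd/s,yd/s
    return np.array([x,y,1.])
def pt(im,u,v,z=None):
    r=ray(im,u,v); T=im['cam_to_world']
    if z is None:
        d=im['range_z'][int(round(v)),int(round(u))]; return T[:3,:3]@(r*d)+T[:3,3]
    w=T[:3,:3]@r; return T[:3,3]+w*(z-T[2,3])/w[2]
def cloud(im):
    H,W=im['range_z'].shape; u,v=np.meshgrid(np.arange(W),np.arange(H))
    r=ray(im,u.astype(float),v.astype(float)) if 0 else None
    xd,yd=(u-im['cx'])/im['fx'],(v-im['cy'])/im['fy'];x,y=xd,yd
    for _ in range(20):
        s=1+im['k1']*(x*x+y*y); x,y=xd/s,yd/s
    d=im['range_z']; P=np.stack([x*d,y*d,d],-1); T=im['cam_to_world']
    return P@T[:3,:3].T+T[:3,3]
E
python3 - <<'E'
from h import *
a=grab('scene','s0');b=grab('top','t0');grab('wrist','w0')
cv2.imwrite('pics/st0.png',cv2.resize(np.hstack([a['frame'],b['frame']])[:,:,::-1],(800,300)))
print(ctrl.get_obs())
E
```

```text
pics
{'t': 0.15, 'q': array([ 1.20795720e+00,  5.32021657e-02,  1.61398505e+00, -1.34953359e-05,
        1.47602825e+00, -1.19019005e-01]), 'dq': array([-0.00013115, -0.00179475, -0.00536741,  0.00131335, -0.00218831,
       -0.00054215]), 'effort': array([ 5.52117490e-04, -3.94244456e+01, -3.70719874e+01, -1.16060614e-04,
        4.67941310e-03,  6.47665388e-06]), 'tool_pos': array([0.15071929, 0.60604252, 0.23034349]), 'tool_rot': array([-3.81996159e-01, -3.11790416e+00,  2.48022060e-03]), 'contact_force': array([0.18980698, 0.08101671, 0.53970999]), 'wrist_torque': array([ 0.02314215,  0.03281881, -0.00298645]), 'grip_force': 0.0, 'opening': 0.08525215504510403}
```

View pics/t0.png

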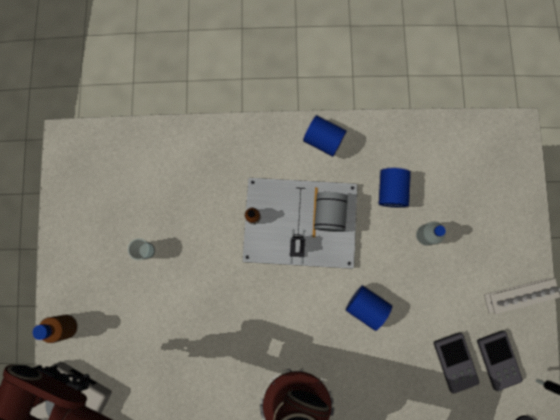

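View pics/s0.png

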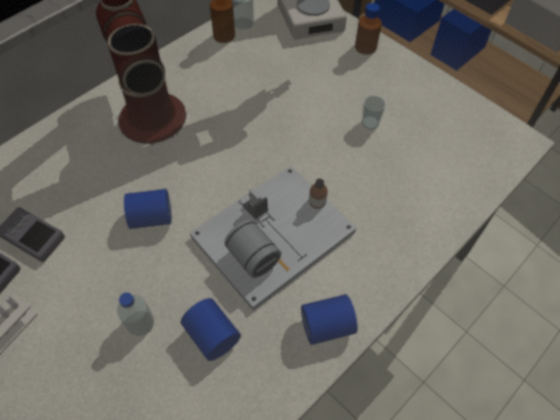

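The top view shows four jar-shaped things: the grey steel one at (331,211) on the plate, and blue ones at (325,135), (395,187) and (370,307). I choose the grey one. The line runs (300,187)–(298,240), the strip is at about x=315, and the clamp is at (298,245). A close crop will check this.

Run:
```python
from h import *
b=load('t0')
c=b['frame'][170:275,235:365,::-1]
cv2.imwrite('pics/t0c.png',cv2.resize(c,None,fx=5.5,fy=5.5,interpolation=cv2.INTER_CUBIC))
for u,v in [(300,187),(298,232),(331,211),(330,195),(330,228),(280,190),(270,250),(298,240),(252,182),(353,187),(247,257),(350,263)]: print(u,v,pt(b,u,v).round(4))
```

```text
300 187 [ 0.6841 -0.0252  0.0281]
298 232 [ 0.5408 -0.0156  0.0224]
331 211 [ 0.5922 -0.1135  0.1212]
330 195 [ 0.6403 -0.112   0.1222]
330 228 [ 0.5418 -0.1091  0.1192]
280 190 [0.6766 0.0388 0.0238]
270 250 [0.4854 0.0737 0.0289]
298 240 [ 0.5092 -0.0137  0.1077]
252 182 [0.7038 0.1279 0.0285]
353 187 [ 0.6798 -0.1939  0.0318]
247 257 [0.4648 0.1461 0.0304]
350 263 [ 0.4393 -0.1754  0.0322]
```

View pics/t0c.png

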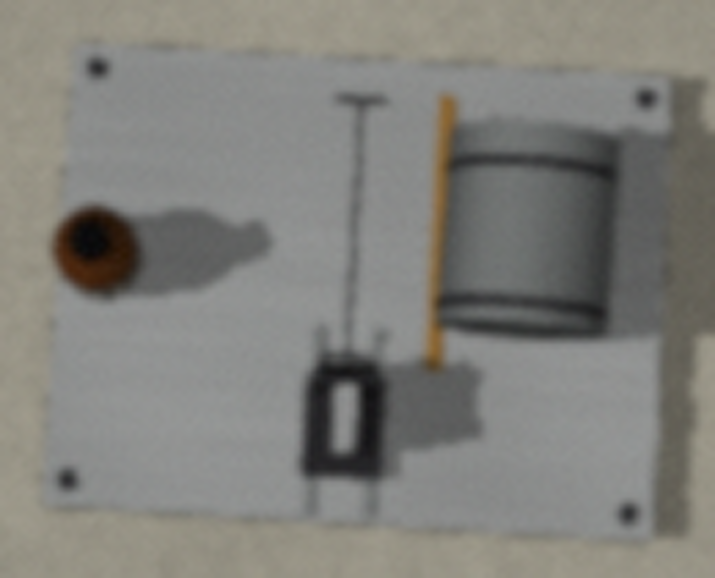

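```bash
cat >> h.py <<'E'
def fitjar(P,z0):
    # P: candidate points, z0 plate height -> top points; fit circle in cross-section with yaw
    from scipy.optimize import least_squares
    def f(p):
        yc,zc,a=p; # axis passes x=0.59
        d=(P[:,1]-yc)*np.cos(a)-(P[:,0]-0.59)*np.sin(a)
        return np.hypot(d,P[:,2]-zc)-0.048
    r=least_squares(f,[np.median(P[:,1]),z0+.048,0],loss='soft_l1',f_scale=.002); return r.x
E
python3 - <<'E'
from h import *
for n in ['t0','s0']:
    b=load(n); C=cloud(b).reshape(-1,3); F=b['frame'].reshape(-1,3).astype(int)
    ok=(b['range_z'].ravel()>0)
    pl=ok&(C[:,0]>.47)&(C[:,0]<.68)&(C[:,1]>.02)&(C[:,1]<.07)&(C[:,2]<.05)
    A=np.c_[C[pl][:,:2],np.ones(pl.sum())]; k=np.linalg.lstsq(A,C[pl][:,2],rcond=None)[0]
    z0=np.median(C[pl][:,2]); print(n,'plate z',z0,k,pl.sum())
    j=ok&(C[:,0]>.5)&(C[:,0]<.68)&(C[:,1]>-.18)&(C[:,1]<-.045)&(C[:,2]>z0+.06)
    J=C[j]; print('jar',J.shape,fitjar(J,z0),np.percentile(J[:,0],[1,99]),np.percentile(J[:,2],98))
    m=ok&(C[:,0]>.44)&(C[:,0]<.56)&(C[:,1]>-.045)&(C[:,1]<.02)&(C[:,2]>z0+.03)
    Q=C[m]; print('clamp',Q.shape,Q.min(0),Q.max(0))
b=load('t0')
z=.027
U=lambda X,Y:(235+(X+.5)/5.5-.5,170+(Y+.5)/5.5-.5)
for n,p in dict(lt=(361,99),lb=(348,350),st=(448,97),sb=(433,368),holeTL=(97,68),holeTR=(646,99),holeBL=(68,480),holeBR=(628,514)).items(): print(n,pt(b,*U(*p),z).round(4))
print(b['cam_to_world'])
E
```

```text
t0 plate z 0.027317615742621815 [-0.00137357  0.00099271  0.02809156] 1036
jar (1135, 3) [-0.11571825  0.07490924 -0.11008015] [0.5388927  0.65027802] 0.12697224345610533
clamp (110, 3) [ 0.47494951 -0.032242    0.06774129] [0.52337683 0.00404109 0.11353207]
s0 plate z 0.027239806173100956 [0.00019096 0.00061641 0.02703477] 1205
jar (1654, 3) [-0.11768733  0.07452068 -0.10936466] [0.53822021 0.65170028] 0.12532270979435214
clamp (270, 3) [ 0.47263735 -0.03680882  0.0580952 ] [0.52411016 0.00541996 0.11064603]
lt [ 0.6824 -0.026   0.027 ]
lb [ 0.5365 -0.015   0.027 ]
st [ 0.6824 -0.0765  0.027 ]
sb [ 0.5251 -0.0634  0.027 ]
holeTL [0.7043 0.1273 0.027 ]
holeTR [ 0.6788 -0.1914  0.027 ]
holeBL [0.4654 0.1465 0.027 ]
holeBR [ 0.4393 -0.1721  0.027 ]
[[-0.02006425 -0.99139164  0.12938334  0.40671381]
 [-0.9996997   0.02171461  0.0113574   0.0063323 ]
 [-0.01406914 -0.12911661 -0.99152961  1.50834615]
 [ 0.          0.          0.          1.        ]]
```

Steel jar confirmed. It is about 98 mm before the line and about 1.7° off parallel. I'll swing the arm over to it.

Request:
send_rows --rows '[[5.5, [-5.4, -0.24, 0], 5], [5.5, [-5.4, -0.24, 0], 5], [5.5, [-5.4, -0.24, 0], 5], [5.5, [-5.4, -0.24, 0], 5], [5.5, [-5.4, -0.24, 0], 5], [5.5, [-5.4, -0.24, 0], 5], [5.5, [-5.4, -0.24, 0], 5], [5.5, [-5.4, -0.24, 0], 5]]'

```text
t: 1.15
tool_pos: [0.5032, 0.368, 0.2308]
tool_rot: [-1.429, -2.797, 0.001]
contact_force: [0.3, -0.5, -0.6]
opening: 0.0556
grip_force: 0.0
```

Request:
send_rows --rows '[[5.5, [-5.4, -0.24, 0], 5], [5.5, [-5.4, -0.24, 0], 5], [5.5, [-5.4, -0.24, 0], 5], [5.5, [-5.4, -0.24, 0], 5], [5.5, [-5.4, -0.24, 0], 5], [5.5, [-5.4, -0.24, 0], 5], [5.5, [-5.4, -0.24, 0], 5], [5.5, [-5.4, -0.24, 0], 5], [5.5, [0, 0, 0], 0]]'

```text
t: 2.28
tool_pos: [0.6186, -0.0414, 0.2308]
tool_rot: [-2.302, -2.137, 0.001]
contact_force: [-0.5, 0.8, -0.0]
opening: 0.0551
grip_force: 0.0
```

```bash
cat >> h.py <<'E'
from scipy.spatial.transform import Rotation as Ro
def go(p,yaw,o=None):
    "tool-frame shift (cm) from present pose to p, and turn (deg)"
    o=o or ctrl.get_obs(); R=Ro.from_rotvec(o['tool_rot']).as_matrix()
    y=np.degrees(np.arctan2(R[1,1],R[0,1])); d=R.T@(np.array(p)-o['tool_pos'])*100
    print('shift cm',d.round(2),'turn',round(y-yaw,2),'| now yaw',round(y,2),'pos',o['tool_pos'].round(4),'F',o['contact_force'].round(2),'t',o['t'],'open',round(o['opening'],4),'R33',R[2].round(3))
EX=np.array([.9968,-.0799,0]);EY=np.array([.0799,.9968,0])
E
python3 - <<'E'
from h import *
go([.594,-.117,.2],-6.3); grab('wrist','w1')
E
```

```text
shift cm [-7.72 -1.88  3.09] turn 2.03 | now yaw -4.27 pos [ 0.6186 -0.0414  0.2308] F [-0.51  0.82 -0.01] t 2.275 open 0.0551 R33 [-0.001 -0.001 -1.   ]
```

View pics/w1.png

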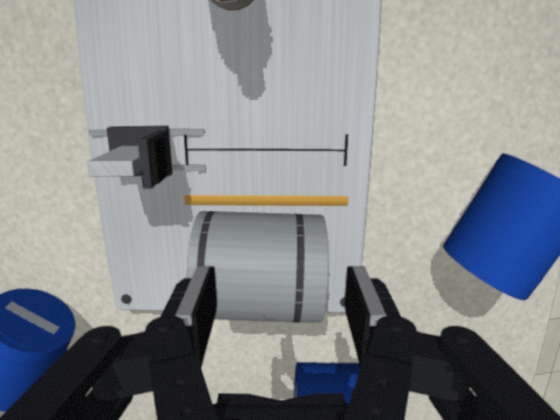

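The wrist picture shows the line from (186,150) to (346,151), the strip from (186,200) to (348,201), the jar near (258,266) and the clamp at left, with its fin top around (118,160).

Run:
```python
from h import *
b=load('w1'); C=cloud(b).reshape(-1,3)
ok=b['range_z'].ravel()>0
pl=ok&(C[:,1]>0)&(C[:,1]<.06)&(C[:,0]>.55)&(C[:,0]<.66)&(C[:,2]<.06)
z0=np.median(C[pl][:,2]);print('plate',z0,pl.sum())
L=pt(b,186,150,z0);R=pt(b,346,151,z0);print('line',L,R,(L+R)/2,np.linalg.norm(R-L),np.degrees(np.arctan2(*(R-L)[1::-1])))
L=pt(b,186,200.3,z0+.0015);R=pt(b,348,200.7,z0+.0015);print('strip',L,R,(L+R)/2,np.linalg.norm(R-L),np.degrees(np.arctan2(*(R-L)[1::-1])))
j=ok&(C[:,0]>.5)&(C[:,0]<.68)&(C[:,1]>-.17)&(C[:,1]<-.06)&(C[:,2]>z0+.06)&(C[:,2]<z0+.105)
J=C[j];print('jar',J.shape,fitjar(J,z0),np.percentile(J[:,0],[1,99]),np.percentile(J[:,2],98))
for u,v in [(105,165),(125,160),(140,155),(162,140),(160,160)]:print(pt(b,u,v))
```

```text
plate 0.026848882645315097 8288
line [ 0.53098141 -0.0147298   0.02684888] [ 0.68087261 -0.02704556  0.02684888] [ 0.60592701 -0.02088768  0.02684888] 0.15039630823160807 -4.697136691063514
strip [ 0.52382773 -0.06368192  0.02834888] [ 0.68159031 -0.07586538  0.02834888] [ 0.60270902 -0.06977365  0.02834888] 0.15823231852590638 -4.415993089872891
jar (12156, 3) [-0.11512915  0.07464419 -0.10734594] [0.5446469  0.65025407] 0.12315733447006726
[ 0.48840633 -0.00774229  0.10470968]
[ 0.50401173 -0.00562834  0.10298285]
[ 0.51108878 -0.00507067  0.08997566]
[0.52383822 0.00230741 0.06976888]
[ 0.522001   -0.01267957  0.07748043]
```

Run:
```python
from h import *
go([.5955,-.130,.145],-6.15)
```

```text
shift cm [-9.2  -1.65  8.58] turn 2.03 | now yaw -4.12 pos [ 0.6186 -0.0395  0.2308] F [-0.09  0.75 -0.76] t 2.325 open 0.055 R33 [ 0.    -0.001 -1.   ]
```

Request:
send_rows --rows '[[5.5, [-2.3, -0.41, 1.5], 0.5], [5.5, [-2.3, -0.41, 1.5], 0.5], [5.5, [-2.3, -0.41, 1.5], 0.5], [5.5, [-2.3, -0.42, 1.5], 0.5], [5.5, [0, 0, 1.5], 0], [5.5, [0, 0, 1.0], 0], [5.5, [0, 0, 0], 0], [5.5, [0, 0, 0], 0]]'

```text
t: 3.32
tool_pos: [0.5955, -0.1277, 0.1469]
tool_rot: [2.332, 2.104, 0.001]
contact_force: [0.1, 0.2, 0.4]
opening: 0.0549
grip_force: 0.0
```

Run:
```python
from h import *
go([.5955,-.130,.125],-6.15)
```

```text
shift cm [-0.23  0.02  2.19] turn 0.25 | now yaw -5.9 pos [ 0.5955 -0.1277  0.1469] F [0.13 0.19 0.36] t 3.325 open 0.0549 R33 [-0.     0.001 -1.   ]
```

Request:
send_rows --rows '[[5.5, [-0.1, 0, 0.7], 0.2], [5.5, [-0.1, 0, 0.7], 0], [5.5, [0, 0, 0.7], 0], [5.5, [0, 0, 0], 0], [5.5, [0, 0, 0], 0]]'

```text
t: 3.95
tool_pos: [0.5947, -0.1304, 0.1253]
tool_rot: [2.338, 2.099, 0.0]
contact_force: [0.4, 0.2, 0.2]
opening: 0.0552
grip_force: 0.0
```

Request:
send_rows --rows '[[5.5, [0, 0, 0.1], 0], [5.5, [0, 0, 0.1], 0], [5.5, [0, 0, 0], 0]]'

```text
t: 4.32
tool_pos: [0.5947, -0.1303, 0.1233]
tool_rot: [-2.338, -2.099, 0.0]
contact_force: [0.2, -0.2, 0.1]
opening: 0.0548
grip_force: 0.0
```

Request:
send_rows --rows '[[5.5, [0, 0, 0.1], 0], [5.5, [0, 0, 0], 0], [5.5, [0, 0, 0], 0]]'

```text
t: 4.7
tool_pos: [0.5947, -0.1304, 0.1223]
tool_rot: [2.338, 2.099, -0.0]
contact_force: [-0.1, -0.4, -0.1]
opening: 0.055
grip_force: 0.0
```

Request:
send_rows --rows '[[5.5, [0, 0, 0.1], 0], [5.5, [0, 0, 0.1], 0], [5.5, [0, 0, 0], 0]]'

```text
t: 5.08
tool_pos: [0.5946, -0.1303, 0.1201]
tool_rot: [-2.338, -2.099, 0.0]
contact_force: [0.9, -0.4, -1.0]
opening: 0.0552
grip_force: 0.0
```

Request:
send_rows --rows '[[5.5, [0, 0, 0.1], 0], [5.5, [0, 0, 0], 0]]'

```text
t: 5.32
tool_pos: [0.5946, -0.1303, 0.1192]
tool_rot: [-2.338, -2.099, 0.0]
contact_force: [-1.3, 0.4, -0.4]
opening: 0.0552
grip_force: 0.0
```

Request:
send_rows --rows '[[5.5, [0, 0, 0.1], 0], [5.5, [0, 0, 0], 0]]'

```text
t: 5.58
tool_pos: [0.5947, -0.1304, 0.1184]
tool_rot: [2.338, 2.099, 0.0]
contact_force: [0.6, -0.2, -0.8]
opening: 0.0549
grip_force: 0.1
```

Request:
send_rows --rows '[[5.5, [0, 0, 0.1], 0], [5.5, [0, 0, 0], 0]]'

```text
t: 5.82
tool_pos: [0.5949, -0.1306, 0.1182]
tool_rot: [2.337, 2.098, -0.0]
contact_force: [-2.0, 1.1, 5.3]
opening: 0.0552
grip_force: 2.4
```

Request:
send_rows --rows '[[5.5, [0, 0, 0.05], 0], [5.5, [0, 0, 0], 0]]'

```text
t: 6.08
tool_pos: [0.5949, -0.1307, 0.1181]
tool_rot: [2.337, 2.098, -0.0]
contact_force: [-3.3, -0.3, 7.5]
opening: 0.0549
grip_force: 3.5
```

Request:
send_rows --rows '[[5.5, [0, 0, 0.05], 0], [5.5, [0, 0, 0], 0]]'

```text
t: 6.32
tool_pos: [0.5949, -0.1307, 0.118]
tool_rot: [2.337, 2.098, -0.0]
contact_force: [-4.2, -0.3, 8.6]
opening: 0.0549
grip_force: 4.3
```

Request:
send_rows --rows '[[5.5, [0.3, 0, -0.03], 0], [5.5, [0.5, 0, 0], -0.2], [5.5, [0.6, 0, 0], -0.2], [5.5, [0.6, 0, 0], -0.2], [5.5, [0, 0, 0], 0]]'

```text
t: 6.95
tool_pos: [0.5973, -0.1103, 0.1186]
tool_rot: [2.326, 2.111, 0.001]
contact_force: [-3.3, -0.1, 9.5]
opening: 0.055
grip_force: 4.7
```

```bash
cat > look.py <<'E'
from h import *
import sys
b=grab('wrist',sys.argv[1]); go([.6,-.02,.12],-4.6)
z0=.0268; C=cloud(b).reshape(-1,3); F=b['frame'].reshape(-1,3).astype(int); ok=b['range_z'].ravel()>0
M=np.array([.606,-.021,z0]); D=C-M; X=D@EX; Y=D@EY
j=ok&(abs(X)<.058)&(Y>-.15)&(Y<.05)&(C[:,2]>z0+.06)&(C[:,2]<z0+.0985)
J=C[j]
# drop finger pixels: keep those consistent with cylinder
for _ in range(4):
    p=fitjar(J,z0); d=(J[:,1]-p[0])*np.cos(p[2])-(J[:,0]-.59)*np.sin(p[2]); e=np.hypot(d,J[:,2]-p[1])-.048
    J=J[abs(e-np.median(e))<.004]
xe=np.percentile(J[:,0],[.5,99.5]); xm=xe.mean(); c=np.array([xm,p[0]+np.tan(p[2])*(xm-.59),0])-M
print('jar n',len(J),'x,y in mark mm',(c@EX*1e3).round(1),(c@EY*1e3).round(1),'yaw rel',np.degrees(p[2]).round(2)+4.6,'zc',p[1].round(4),'world',(c+M)[:2].round(4))
E
python3 look.py w2
```

```text
shift cm [ 9.03 -0.6  -0.14] turn -0.96 | now yaw -5.56 pos [ 0.5972 -0.1104  0.1186] F [-3.84 -0.09  9.26] t 7.0 open 0.0551 R33 [-0.     0.001 -1.   ]
jar n 38023 x,y in mark mm -2.2 -85.1 yaw rel -1.6000000000000005 zc 0.0746 world [ 0.597  -0.1057]
```

Request:
send_rows --rows '[[5.5, [0.4, 0, -0.03], -0.3], [5.5, [0.6, 0, 0], -0.3], [5.5, [0.6, 0, 0], -0.3], [5.5, [0.6, 0, 0], -0.3], [5.5, [0.6, 0, 0], -0.2], [5.5, [0.3, 0, 0], 0], [5.5, [0, 0, 0], 0]]'

```text
t: 7.88
tool_pos: [0.6004, -0.0794, 0.1184]
tool_rot: [2.299, 2.138, 0.003]
contact_force: [0.5, -0.6, 6.2]
opening: 0.0552
grip_force: 2.9
```

```bash
python3 look.py w3
```

```text
shift cm [ 5.94 -0.48 -0.16] turn 0.44 | now yaw -4.16 pos [ 0.6005 -0.0795  0.1184] F [-1.29  0.77  5.92] t 7.925 open 0.0549 R33 [-0.     0.003 -1.   ]
jar n 32817 x,y in mark mm -1.4 -70.1 yaw rel -1.6000000000000005 zc 0.0746 world [ 0.599  -0.0907]
```

Request:
send_rows --rows '[[5.5, [0, 0, -0.2], 0], [5.5, [0, 0, -0.8], 0], [5.5, [-1.6, 0, 0], 1.0], [5.5, [-1.6, 0, 0], 1.0], [5.5, [0, 0, 0], 0], [5.5, [0, 0, 0.5], 0], [5.5, [0, 0, 0.4], 0], [5.5, [0, 0, 0.1], 0], [5.5, [0, 0, 0], 0]]'

```text
t: 9.05
tool_pos: [0.5967, -0.1113, 0.1171]
tool_rot: [-2.337, -2.099, 0.001]
contact_force: [-1.7, 0.2, 2.8]
opening: 0.0549
grip_force: 1.4
```

```bash
python3 look.py w4
```

```text
shift cm [ 9.11 -0.65 -0.29] turn -1.55 | now yaw -6.15 pos [ 0.5967 -0.1113  0.1171] F [-1.96  0.31  3.41] t 9.1 open 0.0552 R33 [-0. -0. -1.]
jar n 44657 x,y in mark mm -2.2 -70.2 yaw rel -1.5900000000000007 zc 0.0746 world [ 0.5982 -0.0908]
```

Request:
send_rows --rows '[[5.5, [0, 0, 0.08], 0], [5.5, [0.3, 0, -0.02], 0], [5.5, [0.6, 0, -0.045], -0.2], [5.5, [0.6, 0, -0.035], -0.2], [5.5, [0.6, 0, -0.04], -0.2]]'

```text
t: 9.72
tool_pos: [0.5996, -0.091, 0.119]
tool_rot: [2.325, 2.11, -0.0]
contact_force: [-2.9, -2.0, 7.5]
opening: 0.0551
grip_force: 3.8
```

```bash
python3 look.py w5
```

```text
shift cm [ 7.   -0.64 -0.09] turn -0.92 | now yaw -5.52 pos [ 0.5996 -0.0903  0.1191] F [-2.22 -0.72  6.71] t 9.775 open 0.0551 R33 [-0.001  0.001 -1.   ]
jar n 40437 x,y in mark mm -1.7 -60.0 yaw rel -1.7800000000000002 zc 0.075 world [ 0.5995 -0.0806]
```

Request:
send_rows --rows '[[5.5, [0.6, 0, -0.05], -0.3], [5.5, [0.6, 0, -0.033], -0.3], [5.5, [0.6, 0, -0.02], -0.3]]'

```text
t: 10.15
tool_pos: [0.6012, -0.0727, 0.1201]
tool_rot: [2.309, 2.129, 0.001]
contact_force: [-3.3, -0.1, 7.3]
opening: 0.0551
grip_force: 3.6
```

```bash
python3 look.py w6
```

```text
shift cm [ 5.16 -0.54  0.01] turn -0.03 | now yaw -4.63 pos [ 0.6012 -0.0719  0.1201] F [-2.63  0.19  7.79] t 10.2 open 0.0549 R33 [ 0.     0.001 -1.   ]
jar n 37025 x,y in mark mm -1.4 -51.0 yaw rel -1.6400000000000006 zc 0.0761 world [ 0.6005 -0.0717]
```

Request:
send_rows --rows '[[5.5, [0.4, 0, -0.01], 0], [5.5, [0, 0, 0.05], -0.7], [5.5, [0, 0, 0], -0.7], [5.5, [0, 0, 0], -0.7], [5.5, [0, 0, 0], -0.7]]'

```text
t: 10.82
tool_pos: [0.6019, -0.0687, 0.1201]
tool_rot: [2.256, 2.184, 0.002]
contact_force: [-1.7, 0.3, 8.6]
opening: 0.0552
grip_force: 4.1
```

```bash
python3 look.py w7
```

```text
shift cm [ 4.86 -0.34  0.01] turn 2.78 | now yaw -1.82 pos [ 0.6019 -0.0687  0.1201] F [-2.9  -0.29  8.5 ] t 10.875 open 0.055 R33 [-0.     0.002 -1.   ]
jar n 36261 x,y in mark mm -1.5 -49.7 yaw rel -1.6100000000000003 zc 0.0761 world [ 0.6005 -0.0704]
```

View pics/w7.png

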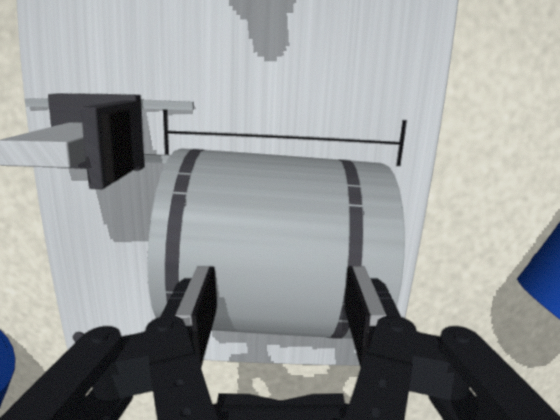

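Request:
send_rows --rows '[[5.5, [0.6, 0.05, -0.02], 0], [5.5, [0.6, 0.05, 0.02], 0], [5.5, [0.6, 0.05, 0.035], 0], [5.5, [0.6, 0.05, 0.05], 0], [5.5, [0.6, 0.05, 0.06], 0], [5.5, [0.6, 0.05, 0.045], 0], [5.5, [0.25, 0.02, 0.03], 0], [5.5, [0, 0, 0], 0], [5.5, [0, 0, 0], 0]]'

```text
t: 12.0
tool_pos: [0.606, -0.03, 0.1167]
tool_rot: [2.257, 2.184, 0.002]
contact_force: [-1.4, 0.3, 5.7]
opening: 0.0546
grip_force: 2.9
```

```bash
python3 look.py w8
```

```text
shift cm [ 0.99 -0.63 -0.33] turn 2.74 | now yaw -1.86 pos [ 0.606  -0.0301  0.1167] F [-1.03  1.8   5.52] t 12.05 open 0.0548 R33 [ 0.     0.001 -1.   ]
jar n 30317 x,y in mark mm -0.2 -30.2 yaw rel -1.5300000000000002 zc 0.0746 world [ 0.6034 -0.0511]
```

Request:
send_rows --rows '[[5.5, [0, 0, -0.1], 0], [5.5, [0, 0, -0.9], 0], [7.5, [-1.2, -0.1, -0.2], 1.4], [7.5, [-1.2, -0.1, 0], 1.5], [7.5, [-1.2, 0, 0], 1.5], [7.5, [0, 0, 0], 0], [7.5, [0, 0, 0], 0]]'

```text
t: 12.92
tool_pos: [0.6012, -0.0662, 0.1277]
tool_rot: [-2.34, -2.096, 0.0]
contact_force: [-0.1, -1.4, 0.8]
opening: 0.0749
grip_force: 0.0
```

```bash
python3 look.py w9; python3 -c "
from h import *
go([.6018,-.066,.122],-6.2)"
```

```text
shift cm [ 4.56 -0.63  0.78] turn -1.67 | now yaw -6.27 pos [ 0.6013 -0.066   0.1278] F [-0.17 -0.22  0.21] t 12.975 open 0.075 R33 [ 0. -0. -1.]
jar n 39735 x,y in mark mm -1.1 -30.3 yaw rel -1.5100000000000007 zc 0.0746 world [ 0.6024 -0.0511]
shift cm [0.01 0.05 0.58] turn -0.07 | now yaw -6.27 pos [ 0.6013 -0.066   0.1278] F [-0.17 -0.22  0.21] t 12.975 open 0.075 R33 [ 0. -0. -1.]
```

Request:
send_rows --rows '[[7.5, [0, 0, 0.5], 0], [7.5, [0, 0, 0.5], 0], [7.5, [0, 0, 0], 0], [7.5, [0, 0, 0], 0]]'

```text
t: 13.48
tool_pos: [0.6013, -0.066, 0.1178]
tool_rot: [-2.339, -2.097, 0.0]
contact_force: [-0.4, 0.1, -0.2]
opening: 0.0749
grip_force: 0.0
```

Request:
send_rows --rows '[[7.5, [0, 0, 0.1], 0], [7.5, [0, 0, 0.1], 0], [7.5, [0, 0, 0], 0]]'

```text
t: 13.85
tool_pos: [0.6013, -0.0661, 0.1159]
tool_rot: [-2.34, -2.096, 0.0]
contact_force: [-0.1, -0.5, -0.1]
opening: 0.0751
grip_force: 0.0
```

Request:
send_rows --rows '[[7.5, [0, 0, 0.1], 0], [7.5, [0, 0, 0], 0]]'

```text
t: 14.1
tool_pos: [0.6013, -0.0661, 0.1148]
tool_rot: [-2.339, -2.097, 0.0]
contact_force: [-0.2, -0.2, -1.7]
opening: 0.0748
grip_force: 0.0
```

Request:
send_rows --rows '[[7.5, [0, 0, 0.1], 0], [7.5, [0, 0, 0], 0]]'

```text
t: 14.35
tool_pos: [0.6013, -0.0661, 0.1138]
tool_rot: [-2.339, -2.097, 0.0]
contact_force: [0.1, -0.1, -0.1]
opening: 0.0747
grip_force: 0.0
```

Request:
send_rows --rows '[[7.5, [0, 0, 0.1], 0], [7.5, [0, 0, 0], 0]]'

```text
t: 14.6
tool_pos: [0.6014, -0.0662, 0.113]
tool_rot: [2.339, 2.097, 0.0]
contact_force: [-0.2, 0.3, 0.5]
opening: 0.0749
grip_force: 0.2
```

Request:
send_rows --rows '[[7.5, [0, 0, 0.1], 0], [7.5, [0, 0, 0], 0]]'

```text
t: 14.85
tool_pos: [0.6015, -0.0663, 0.1128]
tool_rot: [2.339, 2.096, -0.0]
contact_force: [-0.8, 0.4, 4.9]
opening: 0.0747
grip_force: 2.5
```

Request:
send_rows --rows '[[7.5, [0, 0, 0.15], 0], [7.5, [0.4, 0, 0.0], -0.4], [7.5, [0.4, 0, 0], -0.6], [7.5, [0.4, 0, 0], -0.6], [7.5, [0.4, 0, 0], -0.6], [7.5, [0, 0, 0], 0]]'

```text
t: 15.6
tool_pos: [0.6037, -0.0501, 0.1133]
tool_rot: [2.298, 2.14, 0.002]
contact_force: [-5.0, 0.5, 12.0]
opening: 0.0749
grip_force: 6.1
```

```bash
python3 look.py w10
```

```text
shift cm [ 2.99 -0.59 -0.68] turn 0.53 | now yaw -4.07 pos [ 0.6037 -0.0503  0.1133] F [-4.07  0.24 11.64] t 15.65 open 0.0751 R33 [-0.     0.002 -1.   ]
jar n 42494 x,y in mark mm -0.3 -22.7 yaw rel -0.8100000000000005 zc 0.0746 world [ 0.6038 -0.0436]
```

Request:
send_rows --rows '[[7.5, [0.4, 0.01, -0.02], -0.5], [7.5, [0.4, 0.01, 0], -0.5], [7.5, [0.4, 0.01, 0], -0.5], [7.5, [0.4, 0.01, 0], -0.5], [7.5, [0.4, 0.02, 0], -0.4], [7.5, [0.4, 0.02, 0], 0], [7.5, [0, 0, 0], 0]]'

```text
t: 16.52
tool_pos: [0.6063, -0.0262, 0.1133]
tool_rot: [2.251, 2.188, 0.003]
contact_force: [-1.2, 0.1, 10.9]
opening: 0.075
grip_force: 5.0
```

```bash
python3 look.py w11
```

```text
shift cm [ 0.61 -0.64 -0.67] turn 2.95 | now yaw -1.65 pos [ 0.6063 -0.0263  0.1133] F [-2.21 -0.9  10.51] t 16.575 open 0.0751 R33 [-0.001  0.003 -1.   ]
jar n 38602 x,y in mark mm 0.2 -11.5 yaw rel -0.8000000000000007 zc 0.0746 world [ 0.6053 -0.0325]
```

Request:
send_rows --rows '[[7.5, [0.4, 0.02, -0.05], 0], [7.5, [0.4, 0.03, 0], 0], [7.5, [0.4, 0.03, 0], 0], [7.5, [0.4, 0.03, 0.01], 0], [7.5, [0.3, 0.02, 0.015], 0], [7.5, [0.2, 0.02, 0.02], 0], [7.5, [0, 0, 0], 0]]'

```text
t: 17.45
tool_pos: [0.6082, -0.0051, 0.1125]
tool_rot: [2.252, 2.188, 0.003]
contact_force: [0.6, 0.4, 6.9]
opening: 0.0751
grip_force: 3.3
```

```bash
python3 look.py w12
python3 - <<'E'
from h import *
b=load('w7');M=np.array([.606,-.021,0])
for u,v in [(167,132),(403,143)]:
    p=pt(b,u,v,.0268); print(p,((p-M)@EX*1e3).round(1),((p-M)@EY*1e3).round(1))
E
```

```text
shift cm [-1.51 -0.78 -0.75] turn 2.94 | now yaw -1.66 pos [ 0.6082 -0.0052  0.1125] F [-0.4   1.32  7.04] t 17.5 open 0.0751 R33 [ 0.     0.003 -1.   ]
jar n 35975 x,y in mark mm 0.8 -0.9 yaw rel -0.8100000000000005 zc 0.0747 world [ 0.6068 -0.022 ]
[ 0.53167163 -0.0141107   0.0268    ] -74.6 0.9
[ 0.68171595 -0.02594773  0.0268    ] 75.9 1.1
```

Request:
send_rows --rows '[[7.5, [0.15, 0.01, 0.005], 0], [7.5, [0.12, 0.01, 0.005], 0], [7.5, [0, 0, 0], 0], [7.5, [0, 0, -0.1], 0], [7.5, [0, 0, -0.1], 0], [7.5, [0, 0, -0.8], 0], [7.5, [0, 0, -2], 0], [7.5, [-2, 0, -3], 0.5], [7.5, [-3, 0, -3], 0.5], [7.5, [-3, 0, -2], 0.5]]'

```text
t: 18.75
tool_pos: [0.6048, -0.0834, 0.2241]
tool_rot: [2.279, 2.157, 0.003]
contact_force: [-0.4, 0.4, 0.6]
opening: 0.0749
grip_force: 0.0
```

Request:
send_rows --rows '[[7.5, [-3, -2, -2], 0.5], [7.5, [-1, -2, 0], 0.5], [7.5, [0, 0, 0], 0], [7.5, [0, 0, 0], 0]]'

```text
t: 19.25
tool_pos: [0.5623, -0.1198, 0.2411]
tool_rot: [2.3, 2.139, 0.001]
contact_force: [-0.0, 0.6, -0.6]
opening: 0.0749
grip_force: 0.0
```

```bash
python3 look.py w13
```

```text
shift cm [10.21  3.04 12.08] turn 0.47 | now yaw -4.13 pos [ 0.5623 -0.1196  0.2407] F [ 0.08  0.52 -0.38] t 19.3 open 0.0747 R33 [ 0.  0. -1.]
jar n 18618 x,y in mark mm -2.6 0.3 yaw rel -0.8000000000000007 zc 0.0746 world [ 0.6035 -0.0205]
```

View pics/w13.png

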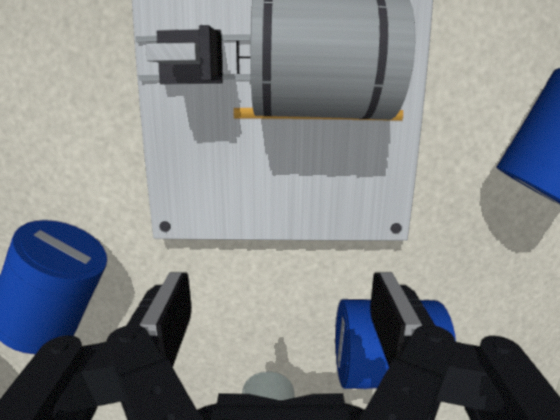

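Run:
```python
from h import *
M=np.array([.606,-.021,0])
for n in ['w13','w1','w9']:
    b=load(n);C=cloud(b);ok=b['range_z']>0
    if n=='w13':
        for u,v,z in [(238,57,.0268),(235,112.5,.028),(402,115.5,.028)]:
            p=pt(b,u,v,z);print((u,v),((p-M)@EX*1e3).round(1),((p-M)@EY*1e3).round(1))
    D=(C-M);X=D@EX*1e3;Y=D@EY*1e3;Z=C[...,2]
    f=ok&(X<-70)&(X>-150)&(abs(Y)<25)&(Z>.097)&(Z<.115)
    q=ok&(X<-70)&(X>-150)&(abs(Y)<30)&(Z>.05)&(Z<.092)
    print(n,'fin X',np.percentile(X[f],[1,50,99]).round(1),'Y',np.percentile(Y[f],[1,50,99]).round(1),'Z',np.percentile(Z[f],[5,50,95]).round(4),f.sum(),'| lower X',np.percentile(X[q],[1,99]).round(1),'Y',np.percentile(Y[q],[1,99]).round(1))
b=load('w13');C=cloud(b);ok=b['range_z']>0;D=C-M;X=D@EX*1e3;Y=D@EY*1e3;Z=C[...,2]
j=ok&(abs(X)<80)&(abs(Y)<20)&(Z>.105)&(Z<.13);print('jar top X',np.percentile(X[j],[.2,.5,99.5,99.8]))
```

```text
(238, 57) -74.9 1.0
(235, 112.5) -78.7 -48.6
(402, 115.5) 78.7 -49.4
w13 fin X [-132.5 -113.8  -97. ] Y [-4.9  1.   7. ] Z [0.1028 0.1047 0.106 ] 918 | lower X [-126.7  -83.8] Y [-18.1  19.8]
w1 fin X [-132.2 -113.4  -96.7] Y [-4.9  2.   7.5] Z [0.0994 0.1045 0.1058] 863 | lower X [-130.5  -83.6] Y [-17.3  21.4]
w9 fin X [-132.3 -112.2  -96.6] Y [-4.5  2.1  7.4] Z [0.0991 0.1045 0.1056] 1975 | lower X [-130.3  -83.6] Y [-17.5  21.1]
jar top X [-56.88689203 -56.26842557  51.92550398  52.35480124]
```

Fin found at (0.490, -0.0105), grip point z about 0.09. The jar is on the line to within about 1 mm. Next I turn the hand for the fin.

Request:
send_rows --rows '[[4, [0, 0, 0], -9], [4, [0, 0, 0], -10], [4, [0, 0, 0], -10], [4, [0, 0, 0], -10], [4, [0, 0, 0], -10], [4, [0, 0, 0], -10], [4, [0, 0, 0], -10], [4, [0, 0, 0], -10], [4, [0, 0, 0], -10], [4, [0, 0, 0], 0]]'

```text
t: 20.55
tool_pos: [0.5623, -0.1195, 0.2402]
tool_rot: [-0.143, -3.138, -0.0]
contact_force: [0.4, -0.5, -0.2]
opening: 0.04
grip_force: 0.0
```

```bash
python3 -c "
from h import *
go([.49,-.0105,.130],85.4)"
```

```text
shift cm [ 8.18 10.19 11.03] turn -0.62 | now yaw 84.78 pos [ 0.5623 -0.1195  0.2402] F [ 0.39 -0.47 -0.24] t 20.55 open 0.04 R33 [ 0.001  0.    -1.   ]
```

Request:
send_rows --rows '[[4, [2, 2.5, 0], -0.3], [4, [2, 2.5, 0], -0.3], [4, [2, 2.5, 1], 0], [4, [2.2, 2.7, 2], 0], [4, [0, 0, 4], 0], [4, [0, 0, 4], 0], [4, [0, 0, 0], 0], [4, [0, 0, 0], 0], [4, [0, 0, 0], 0]]'

```text
t: 21.68
tool_pos: [0.4904, -0.0119, 0.1331]
tool_rot: [0.126, 3.135, -0.001]
contact_force: [-0.7, -0.3, -0.4]
opening: 0.04
grip_force: 0.0
```

```bash
python3 -c "
from h import *
go([.49,-.0105,.073],85.4); grab('wrist','w14')"
```

```text
shift cm [0.07 0.14 6.01] turn -0.01 | now yaw 85.39 pos [ 0.4904 -0.0119  0.1331] F [-0.72 -0.35 -0.43] t 21.675 open 0.04 R33 [-0.004 -0.    -1.   ]
```

View pics/w14.png

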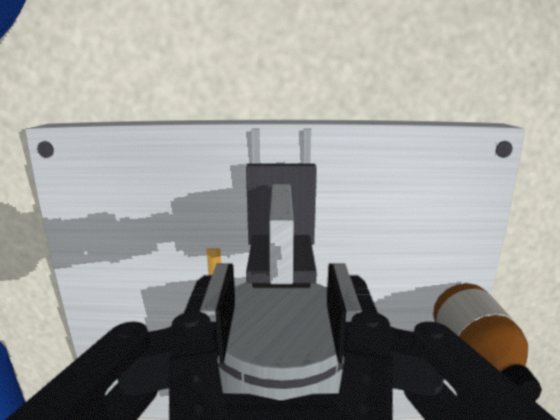

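The fin at (282,250) is centred between the fingers at (225,300) and (345,300). I go down and grip it.

Request:
send_rows --rows '[[4, [0.05, 0.12, 1.5], 0], [4, [0, 0, 1.5], 0], [4, [0, 0, 1.5], 0], [4, [0, 0, 1.3], 0], [4, [0, 0, 0], 0], [4, [0, 0, 0], 0]]'

```text
t: 22.48
tool_pos: [0.4886, -0.0105, 0.0728]
tool_rot: [0.125, 3.139, -0.0]
contact_force: [0.0, 0.6, 0.4]
opening: 0.0401
grip_force: 0.0
```

Request:
send_rows --newtons 25 --rows '[[2, [0, 0, 0], 0], [1.5, [0, 0, 0], 0], [1, [0, 0, 0], 0], [0.8, [0, 0, 0], 0], [0.8, [0, 0, 0], 0], [0.8, [0, 0, 0], 0]]'

```text
t: 23.22
tool_pos: [0.4887, -0.0114, 0.0733]
tool_rot: [0.125, 3.138, -0.003]
contact_force: [-0.4, -4.2, 1.4]
opening: 0.0116
grip_force: 27.5
```

Request:
send_rows --rows '[[0.8, [-0.2, -0.08, 0], 0], [0.8, [-0.4, 0, 0], 0], [0.8, [-0.4, 0, 0], 0], [0.8, [-0.4, 0, 0], 0], [0.8, [-0.4, 0, 0], 0], [0.8, [-0.2, 0, 0], 0], [0.8, [0, 0, 0], 0], [0.8, [0, 0, 0], 0]]'

```text
t: 24.22
tool_pos: [0.5093, -0.0131, 0.0733]
tool_rot: [0.125, 3.137, -0.001]
contact_force: [1.2, -3.1, 5.1]
opening: 0.0117
grip_force: 27.9
```

Request:
send_rows --rows '[[0.8, [-0.1, 0, 0], 0], [0.8, [-0.1, 0, 0], 0], [0.8, [0, 0, 0], 0]]'

```text
t: 24.6
tool_pos: [0.5106, -0.0132, 0.0733]
tool_rot: [0.125, 3.138, -0.001]
contact_force: [-1.0, -3.7, 6.0]
opening: 0.0116
grip_force: 28.2
```

Run:
```python
from h import *
go([.49,-.01,.073],85.4); b=grab('top','t1'); s=grab('scene','s1')
cv2.imwrite('pics/c1.png',np.hstack([cv2.resize(s['frame'][165:305,190:330,::-1],(400,400),interpolation=2),cv2.resize(b['frame'][175:265,245:335,::-1],(400,400),interpolation=2)]))
```

```text
shift cm [2.08 0.15 0.02] turn 0.03 | now yaw 85.43 pos [ 0.5106 -0.0132  0.0733] F [-0.97 -3.71  6.02] t 24.6 open 0.0116 R33 [-0.001 -0.    -1.   ]
```

View pics/c1.png

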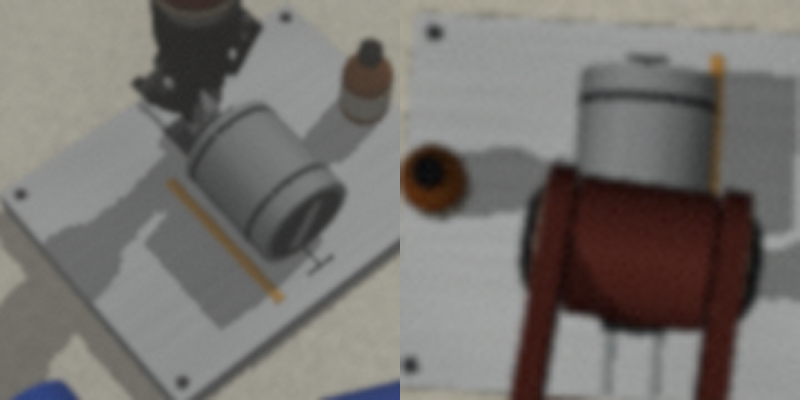

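Jar still on the line; the clamp has moved 22 mm and there is still a small gap. Small steps now, watching the force along x.

Request:
send_rows --rows '[[0.8, [-0.1, 0, 0], 0], [0.8, [0, 0, 0], 0]]'

```text
t: 24.95
tool_pos: [0.5116, -0.0133, 0.0732]
tool_rot: [0.125, 3.138, -0.001]
contact_force: [-1.4, -2.9, 6.4]
opening: 0.0115
grip_force: 28.2
```

Request:
send_rows --rows '[[0.8, [-0.1, 0, 0], 0], [0.8, [0, 0, 0], 0]]'

```text
t: 25.2
tool_pos: [0.5126, -0.0134, 0.0733]
tool_rot: [0.125, 3.138, -0.001]
contact_force: [-1.5, -4.3, 7.1]
opening: 0.0119
grip_force: 28.2
```

Request:
send_rows --rows '[[0.8, [-0.1, 0, 0], 0], [0.8, [0, 0, 0], 0]]'

```text
t: 25.45
tool_pos: [0.5136, -0.0134, 0.0733]
tool_rot: [0.125, 3.138, -0.001]
contact_force: [-2.1, -2.7, 6.8]
opening: 0.0116
grip_force: 28.2
```

Request:
send_rows --rows '[[0.8, [-0.05, 0, 0], 0], [0.8, [0, 0, 0], 0], [0.8, [0, 0, 0], 0]]'

```text
t: 25.82
tool_pos: [0.514, -0.0135, 0.0733]
tool_rot: [0.125, 3.138, -0.001]
contact_force: [-1.3, -3.6, 7.0]
opening: 0.0116
grip_force: 28.3
```

Request:
send_rows --rows '[[0.8, [-0.05, 0, 0], 0], [0.8, [0, 0, 0], 0], [0.8, [0, 0, 0], 0]]'

```text
t: 26.2
tool_pos: [0.5145, -0.0135, 0.0733]
tool_rot: [0.125, 3.138, -0.001]
contact_force: [-1.6, -4.2, 6.7]
opening: 0.0113
grip_force: 28.3
```

Request:
send_rows --rows '[[0.8, [-0.05, 0, 0], 0], [0.8, [0, 0, 0], 0], [0.8, [0, 0, 0], 0]]'

```text
t: 26.58
tool_pos: [0.515, -0.0136, 0.0733]
tool_rot: [0.125, 3.138, -0.001]
contact_force: [-0.9, -3.9, 6.4]
opening: 0.012
grip_force: 28.3
```

Request:
send_rows --rows '[[0.8, [-0.05, 0, 0], 0], [0.8, [0, 0, 0], 0], [0.8, [0, 0, 0], 0]]'

```text
t: 26.95
tool_pos: [0.5155, -0.0136, 0.0732]
tool_rot: [0.125, 3.138, -0.001]
contact_force: [-2.3, -3.9, 7.8]
opening: 0.0117
grip_force: 28.3
```

Request:
send_rows --rows '[[0.8, [-0.05, 0, 0], 0], [0.8, [0, 0, 0], 0], [0.8, [0, 0, 0], 0]]'

```text
t: 27.32
tool_pos: [0.5155, -0.0136, 0.0733]
tool_rot: [-0.125, -3.138, 0.001]
contact_force: [-4.1, -3.8, 8.6]
opening: 0.012
grip_force: 28.6
```

The pad is touching: x motion stopped at 0.5155 and the force rose to 4 N. Now I release, retreat straight up and check.

Request:
send_rows --rows '[[1.5, [0, 0, 0], 0], [2.5, [0, 0, 0], 0], [3.5, [0, 0, 0], 0], [4, [0, 0, 0], 0], [4, [0, 0, 0], 0]]'

```text
t: 27.95
tool_pos: [0.5156, -0.0133, 0.0725]
tool_rot: [-0.125, -3.139, -0.0]
contact_force: [0.5, -0.6, 0.1]
opening: 0.0399
grip_force: 0.0
```

Request:
send_rows --rows '[[4, [0, 0, -1], 0], [4, [0, 0, -2], 0], [4, [0, 0, -3], 0], [4, [0, 0, -4], 0], [4, [2, 0, -4], 0], [4, [3, 0, -1], 0], [4, [3, 0, 0], 0], [4, [0, 0, 0], 0], [4, [0, 0, 0], 0]]'

```text
t: 29.08
tool_pos: [0.4364, -0.0071, 0.2232]
tool_rot: [0.125, 3.138, -0.0]
contact_force: [0.9, -0.1, -1.0]
opening: 0.04
grip_force: 0.0
```

Run:
```python
from h import *
b=grab('top','t2'); s=grab('scene','s2'); M=np.array([.606,-.021,0.])
cv2.imwrite('pics/c2.png',np.hstack([cv2.resize(s['frame'][165:305,190:330,::-1],(400,400),interpolation=2),cv2.resize(b['frame'][175:265,245:335,::-1],(400,400),interpolation=2)]))
for n,im in (('t2',b),('s2',s)):
    C=cloud(im).reshape(-1,3);D=C-M;X=D@EX;Y=D@EY;j=(im['range_z'].ravel()>0)&(abs(X)<.05)&(abs(Y)<.045)&(C[:,2]>.09)&(C[:,2]<.13)
    p=fitjar(C[j],.027); print(n,'jar y at mark x=0 mm',((p[0]+np.tan(p[2])*.016+.021)*1e3).round(1),'yaw rel',(np.degrees(p[2])+4.6).round(2))
o=ctrl.get_obs();print(o['t'],o['tool_pos'],o['contact_force'])
```

```text
t2 jar y at mark x=0 mm -0.3 yaw rel -0.71
s2 jar y at mark x=0 mm -2.0 yaw rel -1.08
29.175 [ 0.43645484 -0.00709629  0.22276862] [-0.12918953 -0.80839628  0.24739687]
```

View pics/c2.png

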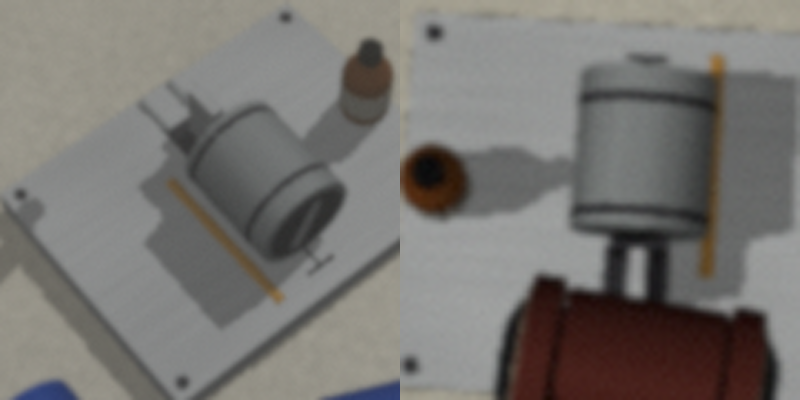

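The pad meets the jar's end, the jar lies on the line, and the hand is clear. I hand the job in.

```bash
python3 -c "
from station import ctrl
print(ctrl.finish_job())"
```

```text
the job is handed in; nothing more can be done
None
```

I rolled the jar over the strip onto the line (about 1 mm off, under 1° of skew), slid the clamp up until its pad just touched the jar's end, took the hand clear and handed the job in at about 29 s; pressing on the jar peaked near 12 N (you gave 3 to 8 N) while I straightened it.

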